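# Feed one lens cap from the cap magazine

### The arm

A 7-joint arm with a two-finger parallel gripper is mounted at the origin on a cart in front of the work surface, level with it; the furniture and walls round the work are solid. World frame = base frame: x ahead of the robot, y to its left, z up, the work surface at z = 0. Lengths are in m, angles in rad, forces in N, time in s.
With the tool pointing down it reaches from about 0.425 to 0.825 m from the base axis. Payload 3.6 kg.
Tool frame: the origin (TCP) lies between the finger pads; the fingertips stand 25 mm ahead of it and the grasp point (between the pads) lies 6 mm ahead of it (arm.tips_ahead is the distance from the TCP to the fingertips, in m); z points along the fingers, y is the line along which they close (so a half turn about z gives the same grasp; the last joint's range is limited). The gripper opens to 85 mm and grips with 20 to 120 N. Pads are 22 mm wide; open, the fingers measure 114 mm over their backs; the gripper's body (76 mm by 85 mm) begins 54 mm behind the grasp point. The pads swing forward as they close: fully open they stand 13 mm farther back than shut.
Start: joints at [1.278, 0.615, -0.013, 1.423, 0.008, 1.103, -0.04], TCP at [0.171, -0.627, 0.256] pointing down, gripper open.
Joint ranges: [-3.12, 3.12], [-0.3, 2.06], [-1.34, 1.32], [0.26, 2.42], [-1.36, 4.5], [0.01, 1.98], [-2.84, 2.84]. Speed limits (rad/s): [2.79, 2.79, 3.14, 3.14, 3.14, 3.14, 3.14].

### API

Orientations are given as [roll, pitch, yaw] about the fixed x, y, z axes, in that order (R = Rz(yaw) Ry(pitch) Rx(roll)).
In Python, from cell import arm gives the robot as it stands.
- The arm moves only by the tool send_rows, never from a script. Its argument "moves" is a list of rows, each a list of 5 numbers: the gripper command: -1 is shut, 1 is fully open, values between are in proportion, then the shift along the tool's x, y, z normalised to -1 to 1, where 1 is 0.1 m, then the turn about the tool's z normalised to -1 to 1, where 1 is 30 degrees. A call has 1 to 5 rows; each row is the pose to reach, as a shift and turn from the pose commanded when the call began, along the tool's axes at that moment; what a row does not reach only later rows make up. A row lasts 1/10 s, in which the tool goes at most 50 mm and 8.59 degrees, less where a joint would pass 70% of its speed; a pose out of reach is approached as far as the arm can. A call with a number of a shift or a turn outside -1 to 1 is refused whole. A call with a gripper value outside its range is refused whole. The fingers move at their own pace and stop on an object; the grip force is fixed at half the most. Time passes only in rows, so rows that repeat a pose let the fingers close. It gives the time, the measured TCP pose, the force, the opening and the grip force at its end, in the units of the state.
- arm.read_state(): the state, without advancing time (a new reading comes with each control period).
- arm.snapshot(name): name is "scene" or "top"; returns (picture, depth): 480x640x3 uint8, blue, green, red; 480x640 float32, m along the optical axis (not along the pixel's ray), 0 where there is no reading.
- arm.camera_info(name): a dict with "intrinsics" (3x3 intrinsics, pixels), "R" (3x3) and "t" (3): a world point X has camera coordinates R X + t. Camera axes: x right, y down, z forward; pixel columns grow to the right and rows downward; lengths in m; the calibration is good to about 2 mm. A picture is of the moment at which its call begins. camera_info takes no time and is no camera call.
- arm.close_job(): hands the job in; it is judged then, once.
Trained networks look in the newest picture that a camera, given by its name, has taken for a name from the list of things; names that differ only in an ending like _2 or _b are one class to them, and where a whole thing is asked for, a point or a joint stands for the part that bears it (a point fixed in the world has none). Each returns a list of dicts, best first, with "p" (0 to 1); they miss things now and then, are a little off and sometimes report something else, mostly with a low value. They report only what shows in the picture. A call takes as long as a camera call.
- arm.masks_of(camera, label): "mask" (480x640 bool, what is visible of it) and "point" ([column, row] in pixels, amid what is visible of it).
The state is a dict: "time": time; "joint_positions": joint angles; "dq": joint speeds; "effort": joint torques, N m; "tcp_pos": TCP position; "orientation": TCP orientation; "contact_force": force on the tool from outside, world axes, zero at the start; "torque": the same for the moment, N m; "width": opening from 0.0 (shut) to 1.0 (fully open); "grasp_force": force on a finger pad.
Only numpy, scipy, OpenCV 4.12 (cv2) and the standard library are available. Lean on these libraries where they do the work, as an engineer would, in place of code of your own. Each camera call takes 0.05 s, during which the arm holds its last target. There are 200 camera calls.

### The job

Push the black button of the lens-cap feeder all the way in once with the fingertips and let it spring back, so that a single cap comes out on the feeder's deck. Then push that cap sideways with the fingertips, flat along the deck, into the bay on the smaller lens barrel's side of the feeder until it lies against that bay's end stop. Pick nothing up: the other caps stay in the magazine and both barrels stay standing where they are.

Things in the scene. Friction and masses are not known exactly. Their poses are not given: they have to be found in the camera images.
- feeder: hand-operated lens-cap feeder fixed to the bench: T-shaped aluminium plate on feet. Origin on the bench below the magazine's axis; x = the way caps come out (from the button to the deck, roughly to the robot's left), y = roughly towards the robot, z up. Plate top (the deck) at z = 14 mm. Narrow part x = -125 to 35 mm, 86 mm wide, with rails up to z = 32 mm; wide outfeed part after it
- stack (a point): on the deck below the centre of the magazine: four upright steel rods (6 mm thick, tops 64 mm above the bench, on a 60 mm circle) on a bridge plate 68 mm (along x) by 82 mm, top 35 mm above the bench. The caps are piled between the rods; the lowest lies on the deck under the bridge plate
- outfeed (a point): on the deck, where the centre of a cap that has come out lies (feeder frame x = 64, y = 0 mm). The open outfeed deck is x = 36 to 94 mm, y = -86 to 86 mm, flat, with 6 mm high lips: along the front (with a gap at each bay, where the outline of a cap is engraved in the deck) and one at each end, the end stops (inner faces at y = +86.5 and -86.5 mm). Half y > 0: near bay; y < 0: far bay
- plunger (a joint): the feeder's push plunger: 0 m = out, at rest; 0.070 m = fully in. Slides along the feeder's +x; a spring brings it back (2.4 N at rest, 6.6 N fully in, damped 15 N per m/s, so it follows a withdrawn finger). One full stroke pushes the lowest cap out until its centre is at about x = 64 mm
- plunger_face (a point): centre of the outer face of the plunger's upright round black button (36 mm across, faces the feeder's -x), 44 mm above the bench; moves with the plunger, from x = -118 mm at rest to -48 mm fully in (feeder frame). Fingertips that follow it in must stay more than 34 mm above the bench to pass over the rails
- cap_1: the lowest of three equal round black lens caps (49 mm across, 12 mm thick, about 20 g) in the magazine, the one that comes out. Origin at the centre of its underside
- cap_2: the second cap, on top of the first; it drops into the lowest place when the plunger has come back. Origin as cap_1
- cap_3: the top cap. Origin as cap_1
- bay_near (a point): on the deck: where the centre of a cap lies when it is in the near bay (the one nearer the robot) against its end stop (feeder frame x = 64, y = +62 mm)
- bay_far (a point): the same in the far bay (feeder frame x = 64, y = -62 mm)
- barrel_small: the smaller black lens barrel, 55 mm across, 48 mm high, loose, standing on the bench on one side of the feeder's narrow part, behind the near bay or behind the far bay (differs from start to start). Origin at the centre of its underside
- barrel_large: the larger black lens barrel, 65 mm across, 62 mm high, loose, standing on the other side of the narrow part, behind the other bay. Origin as the small one

How it is judged:
By the outcome, as a careful person would: the job done as asked, in the order asked, and still so for the second after the job is handed in, with the robot touching nothing.
It also fails if it takes over 43 s, if anything falls off the work surface, if the arm or the gripper's body presses on something with over 40 N, if the wrist force passes 120 N, or if a joint passes its speed limit or range.

## Working session

There is one attempt and no reset: what is moved stays moved. The work goes in short steps, Python scripts to look and compute and a tool call to move; the robot and the scene stay as the last step left them, time stands still between calls to the robot, and variables do not carry over. Pictures are saved under pics/ and viewed, at most 10 in all, crops included, and the job is handed in when it is done.

Besides the shell and the picture viewer there is one more tool, called by a JSON object that holds its "api" and its "payload". send_rows: Moves the arm, as the interface text tells. Scaled input: -1 to 1 covers 0.1 m each way for a shift and 30 degrees each way for a turn. Its arguments: {"type":"object","properties":{"moves":{"type":"array"}},"required":["moves"]}

```bash
mkdir -p pics; cat > h.py <<'E'
from cell import arm
import numpy as np, cv2
def world(cam,uv,d):
    c=arm.camera_info(cam);K=np.array(c["intrinsics"]);R=np.array(c["R"]);t=np.array(c["t"])
    uv=np.atleast_2d(uv).astype(float);d=np.atleast_1d(d)
    p=np.c_[uv,np.ones(len(uv))]@np.linalg.inv(K).T*d[:,None]
    return (p-t)@R
def cloud(cam,m,D):
    v,u=np.nonzero(m&(D>0));return world(cam,np.c_[u,v],D[v,u])
def pix(cam,X):
    c=arm.camera_info(cam);p=(np.atleast_2d(X)@np.array(c["R"]).T+np.array(c["t"]))@np.array(c["intrinsics"]).T
    return p[:,:2]/p[:,2:]
E
python3 - <<'E'
from h import *
s=arm.read_state();print(s["time"],s["tcp_pos"],s["orientation"],arm.tips_ahead)
P={}
for c in("top","scene"):
    I,D=arm.snapshot(c);P[c]=I;cv2.imwrite(f"pics/{c}0.png",I);np.save(f"{c}0.npy",D)
    for l in("feeder","plunger_face","cap_1","barrel_small","barrel_large","stack"):
        for r in arm.masks_of(c,l)[:3]:
            X=cloud(c,r["mask"],D)
            print(c,l,round(r["p"],2),np.round(r["point"]),r["mask"].sum(),np.round(np.median(X,0),3) if len(X) else None,np.round(np.percentile(X,[2,98],axis=0),3).tolist() if len(X) else None)
E
```

```text
0.0 [ 0.17118184 -0.62630279  0.25513148] [-3.13896602e+00  2.98984965e-05  2.66852851e-01] 0.025
top feeder 0.81 [328. 252.] 6443 [0.52  0.088 0.017] [[0.44, -0.062, 0.012], [0.61, 0.149, 0.055]]
top plunger_face 0.91 [385. 253.] 1051 [ 0.524 -0.026  0.025] [[0.504, -0.062, 0.021], [0.546, 0.015, 0.061]]
top cap_1 0.59 [348. 248.] 596 [0.524 0.052 0.047] [[0.502, 0.03, 0.034], [0.548, 0.074, 0.051]]
top barrel_small 0.68 [356. 306.] 733 [0.419 0.021 0.044] [[0.396, -0.005, 0.002], [0.444, 0.045, 0.051]]
top barrel_small 0.17 [328. 254.] 6638 [0.52  0.087 0.017] [[0.441, -0.062, 0.011], [0.611, 0.149, 0.055]]
top barrel_large 0.89 [371. 198.] 1050 [0.616 0.011 0.057] [[0.591, -0.017, 0.012], [0.647, 0.039, 0.064]]
top stack 0.68 [328. 252.] 6652 [0.52  0.086 0.017] [[0.441, -0.063, 0.011], [0.611, 0.149, 0.055]]
scene feeder 0.95 [345. 252.] 5745 [0.511 0.095 0.014] [[0.436, -0.059, 0.005], [0.614, 0.154, 0.055]]
scene plunger_face 0.87 [374. 211.] 535 [ 0.523 -0.052  0.033] [[0.507, -0.063, 0.022], [0.547, -0.01, 0.06]]
scene plunger_face 0.33 [339. 238.] 46 [0.519 0.073 0.034] [[0.502, 0.05, 0.032], [0.533, 0.077, 0.036]]
scene cap_1 0.9 [343. 225.] 391 [0.524 0.06  0.045] [[0.502, 0.032, 0.037], [0.546, 0.078, 0.049]]
scene cap_1 0.53 [337. 249.] 48 [0.525 0.076 0.018] [[0.514, 0.074, 0.015], [0.538, 0.079, 0.022]]
scene cap_1 0.49 [336. 236.] 96 [0.52  0.071 0.034] [[0.502, 0.046, 0.032], [0.543, 0.08, 0.038]]
scene barrel_small 0.67 [410. 243.] 1199 [0.415 0.039 0.033] [[0.395, 0.002, 0.003], [0.441, 0.048, 0.047]]
scene barrel_large 0.71 [308. 212.] 1382 [0.614 0.032 0.042] [[0.592, -0.013, 0.003], [0.648, 0.043, 0.061]]
scene stack 0.64 [345. 251.] 6113 [0.513 0.091 0.014] [[0.436, -0.062, -0.001], [0.615, 0.154, 0.056]]
```

View pics/top0.png

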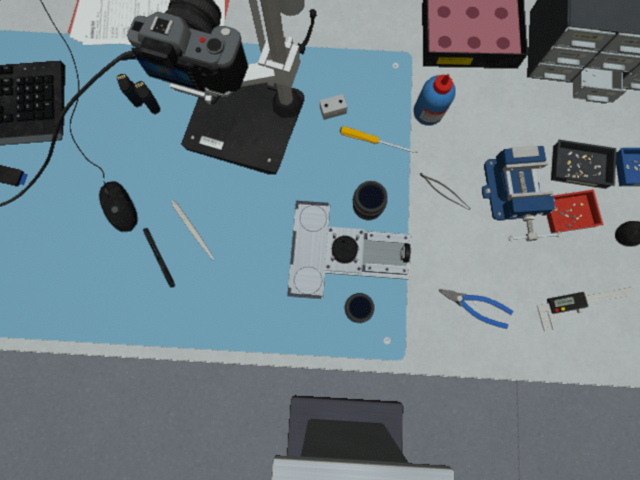

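View pics/scene0.png

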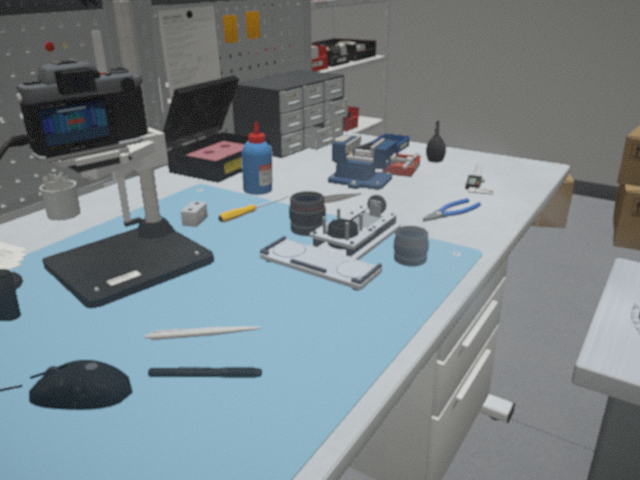

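The top view shows the feeder at (290–411, 200–298) px: button at (405,253), deck at the left, and the small barrel at (360,307) on the near side. So the target is the near bay. Next I'll fit the feeder frame.

```bash
python3 - <<'E'
from h import *
I=cv2.imread("pics/top0.png");D=np.load("top0.npy")
m=np.zeros((480,640),bool);m[195:305,280:420]=1
X=cloud("top",m,D)
A=X[(X[:,2]>.0095)&(X[:,2]<.026)&(X[:,1]>.08)&(X[:,1]<.17)&(X[:,0]>.42)&(X[:,0]<.63)]
r=cv2.minAreaRect((A[:,:2]*1000).astype(np.float32));print("wide",r)
C=X[(X[:,2]>.040)&(X[:,2]<.0535)&(abs(X[:,0]-.524)<.04)&(X[:,1]>.02)&(X[:,1]<.09)];print("cap top",cv2.minEnclosingCircle((C[:,:2]*1000).astype(np.float32)),np.median(C,0))
B=X[(X[:,2]>.040)&(X[:,1]<0)&(abs(X[:,0]-.524)<.04)];print("button",B.min(0),B.max(0),np.median(B,0),len(B))
K=cv2.resize(I[190:310,280:420],None,fx=5,fy=5,interpolation=cv2.INTER_CUBIC);cv2.imwrite("pics/crop0.png",K)
E
```

```text
wide ((526.03173828125, 116.38156127929688), (72.28668212890625, 184.54595947265625), 89.79862976074219)
cap top ((514.5939331054688, 49.974708557128906), 38.80860900878906) [0.52422282 0.0523065  0.0472053 ]
button [ 0.50563795 -0.06563988  0.0408292 ] [ 0.5386366  -0.04979441  0.06451698] [ 0.52133426 -0.05797644  0.05715442] 153
```

View pics/crop0.png

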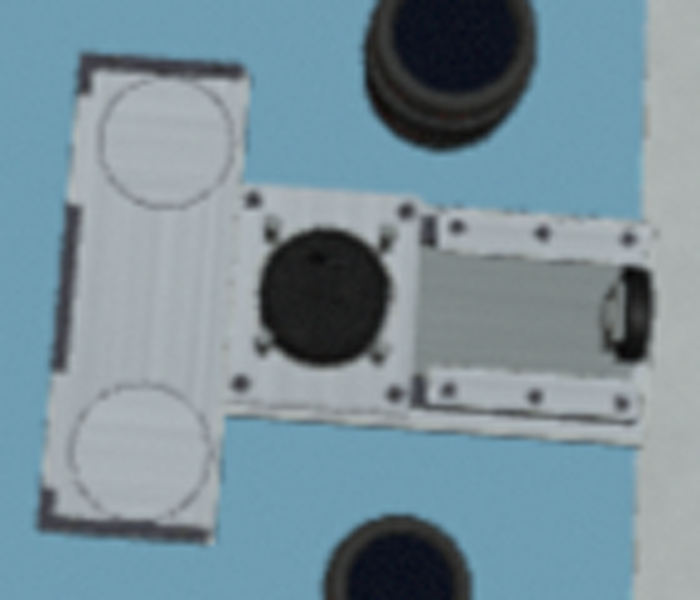

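{"api": "send_rows", "payload": {"moves": [[-1, 0.5, 0, 0, 0.28], [-1, 1, 0, 0, 0.5], [-1, 1, -0.5, 0, 0.5], [-1, 1, -1, 0, 0.5], [-1, 1, -1, 0, 0.5]]}}

```text
time: 1.2
tcp_pos: [0.2387, -0.4938, 0.2533]
orientation: [-3.126, 0.007, 0.008]
contact_force: [-0.1, -1.7, 0.6]
width: 0.148
grasp_force: 0.0
```

The crop shows the engraved bay circles at crop px (167,144) and (141,452), and the button at about (635,313). The feeder is slightly rotated. I'll use the circles to get the frame.

```bash
python3 - <<'E'
from h import *
c=arm.camera_info("top");K=np.array(c["intrinsics"]);R=np.array(c["R"]);t=np.array(c["t"]);o=-R.T@t
def on(p,z):
    d=R.T@np.linalg.inv(K)@[280+p[0]/5-.4,190+p[1]/5-.4,1];return (o+d*(z-o[2])/d[2])[:2]
f,n=on((167,144),.014),on((141,452),.014)
y=(n-f);L=np.linalg.norm(y);y/=L;x=np.array([y[1],-y[0]]);x=x if x[1]>0 else -x
org=(f+n)/2-.064*x
print("far",f,"near",n,L,"xdir",x,"yaw off",np.degrees(np.arctan2(-x[0],x[1])),"origin",org)
print("button face",org-.118*x,"meas top cap",on((324,297),.050),"btn edge",on((652,313),.055))
s=arm.read_state();print(s["tcp_pos"],s["orientation"])
E
```

```text
far [0.58572286 0.1151848 ] near [0.46656913 0.1172727 ] 0.11917202580869808 xdir [0.01752007 0.99984651] yaw off -1.0038774397005712 origin [0.52502471 0.05223857]
button face [ 0.52295734 -0.06574332] meas top cap [0.52285238 0.05300641] btn edge [ 0.52305446 -0.06548879]
[ 0.23867133 -0.49381968  0.25334279] [-3.12566245  0.00656373  0.00842391]
```

{"api": "send_rows", "payload": {"moves": [[-1, 0.3, -0.3, 0, 0.045], [-1, 0.65, -0.65, 0, 0.045], [-1, 1, -1, 0, 0.045], [-1, 1, -1, 0, 0.045]]}}

```text
time: 1.6
tcp_pos: [0.3483, -0.3968, 0.2567]
orientation: [-3.137, -0.005, -0.004]
contact_force: [0.2, -0.0, 0.5]
width: 0.001
grasp_force: 0.0
```

{"api": "send_rows", "payload": {"moves": [[-1, 0.3, -0.3, 0, 0], [-1, 0.65, -0.65, 0, 0], [-1, 1, -1, 0, 0], [-1, 1, -1, 0, 0]]}}

```text
time: 2.0
tcp_pos: [0.4496, -0.2979, 0.2566]
orientation: [-3.137, -0.005, -0.004]
contact_force: [-1.8, -0.2, 0.6]
width: 0.003
grasp_force: 0.0
```

{"api": "send_rows", "payload": {"moves": [[-1, 0.3, -0.3, 0.2, 0], [-1, 0.6, -0.6, 0.5, 0], [-1, 0.8, -0.9, 0.8, 0], [-1, 0.8, -0.9, 0.8, 0], [-1, 0.8, -0.9, 0.8, 0]]}}

```text
time: 2.5
tcp_pos: [0.5246, -0.2162, 0.1754]
orientation: [-3.141, 0.002, -0.016]
contact_force: [0.5, -0.7, 0.4]
width: 0.001
grasp_force: 0.0
```

{"api": "send_rows", "payload": {"moves": [[-1, -0.01, -0.2, 0.3, 0], [-1, -0.02, -0.5, 0.7, 0], [-1, -0.03, -0.8, 1, 0], [-1, -0.03, -0.8, 1, 0], [-1, -0.03, -0.8, 1, 0]]}}

```text
time: 3.0
tcp_pos: [0.523, -0.1383, 0.0768]
orientation: [3.14, -0.0, -0.019]
contact_force: [0.4, -0.8, 0.9]
width: 0.001
grasp_force: 0.0
```

{"api": "send_rows", "payload": {"moves": [[-1, 0, 0, 0.08, 0], [-1, 0, 0, 0.08, 0], [-1, 0, 0, 0.08, 0]]}}

```text
time: 3.3
tcp_pos: [0.5231, -0.1385, 0.0689]
orientation: [3.141, -0.001, -0.021]
contact_force: [-0.6, 0.3, -0.9]
width: -0.0
grasp_force: 0.0
```

{"api": "send_rows", "payload": {"moves": [[-1, 0, -0.2, 0, 0], [-1, 0, -0.4, 0, 0], [-1, 0, -0.5, 0, 0], [-1, 0, -0.57, 0, 0], [-1, 0, -0.62, 0, 0]]}}

```text
time: 3.8
tcp_pos: [0.5244, -0.0764, 0.0687]
orientation: [3.14, -0.001, -0.019]
contact_force: [0.4, -3.7, 1.7]
width: 0.002
grasp_force: 1.7
```

{"api": "send_rows", "payload": {"moves": [[-1, 0, -0.08, 0, 0], [-1, 0, -0.16, 0, 0], [-1, 0, -0.24, 0, 0], [-1, 0, -0.32, 0, 0], [-1, 0, -0.4, 0, 0]]}}

```text
time: 4.3
tcp_pos: [0.525, -0.0383, 0.0687]
orientation: [3.137, -0.001, -0.022]
contact_force: [0.2, -8.0, 2.5]
width: -0.0
grasp_force: 3.6
```

{"api": "send_rows", "payload": {"moves": [[-1, 0, -0.08, 0, 0], [-1, 0, -0.15, 0, 0], [-1, 0, -0.2, 0, 0], [-1, 0, -0.24, 0, 0], [-1, 0, -0.24, 0, 0]]}}

```text
time: 4.8
tcp_pos: [0.5254, -0.0138, 0.0687]
orientation: [3.138, -0.001, -0.021]
contact_force: [0.7, -5.2, 2.4]
width: 0.002
grasp_force: 3.0
```

{"api": "send_rows", "payload": {"moves": [[-1, 0, -0.03, 0, 0], [-1, 0, -0.06, 0, 0], [-1, 0, -0.06, 0, 0]]}}

```text
time: 5.1
tcp_pos: [0.5255, -0.0084, 0.0687]
orientation: [3.138, -0.0, -0.022]
contact_force: [-0.8, -6.3, 2.4]
width: -0.001
grasp_force: 3.2
```

{"api": "send_rows", "payload": {"moves": [[-1, 0, -0.03, 0, 0], [-1, 0, -0.03, 0, 0]]}}

```text
time: 5.3
tcp_pos: [0.5254, -0.0082, 0.0687]
orientation: [3.134, -0.0, -0.024]
contact_force: [-0.7, -10.1, 3.0]
width: 0.001
grasp_force: 5.4
```

{"api": "send_rows", "payload": {"moves": [[-1, 0, -0.02, 0, 0], [-1, 0, -0.02, 0, 0]]}}

```text
time: 5.5
tcp_pos: [0.5254, -0.0081, 0.0688]
orientation: [3.132, -0.0, -0.026]
contact_force: [-0.8, -12.8, 3.5]
width: 0.001
grasp_force: 6.8
```

```bash
python3 - <<'E'
from h import *
s=arm.read_state();print(s["tcp_pos"],s["contact_force"])
I,D=arm.snapshot("top")
for l in("cap_1","plunger_face"):
  for r in arm.masks_of("top",l)[:3]:
    X=cloud("top",r["mask"],D);print(l,r["p"],r["point"],np.median(X,0),np.percentile(X,[2,98],axis=0))
cv2.imwrite("pics/c1.png",cv2.resize(I[190:310,280:420],None,fx=5,fy=5))
E
```

```text
[ 0.52539863 -0.00810665  0.06875588] [ -0.83025598 -12.75295574   3.46325703]
cap_1 0.63 [311.1, 246.2] [0.52555683 0.11526819 0.02305744] [[0.5034275  0.09359395 0.01989378]
 [0.54736982 0.13701514 0.02677407]]
cap_1 0.61 [343.3, 251.6] [0.52132227 0.05802596 0.04514012] [[0.50226839 0.03505965 0.04186167]
 [0.54598888 0.0759556  0.04876427]]
plunger_face 0.45 [364.0, 253.4] [0.51402265 0.0166628  0.02571926] [[0.50184459 0.00494216 0.02197764]
 [0.54620801 0.09080426 0.06080172]]
```

View pics/c1.png

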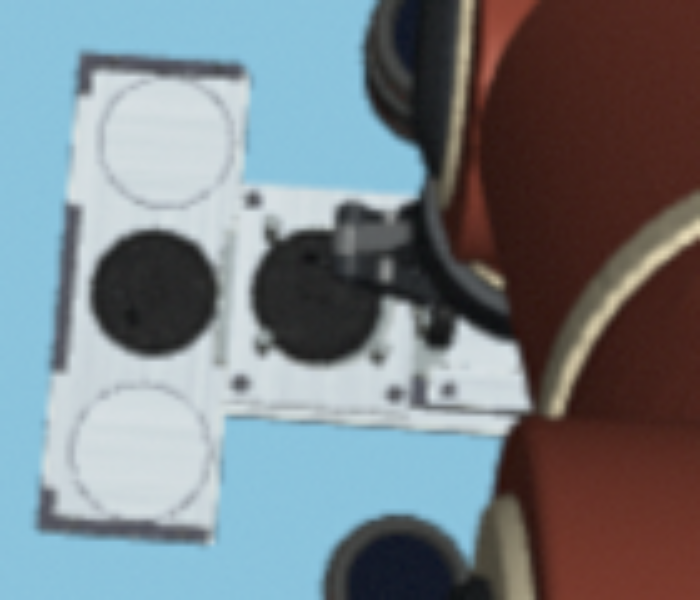

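The button reached its stop: force rose and travel ended. The cap is out at crop (153,292), about (0.526, 0.115). I'll withdraw along the same path, then lift.

{"api": "send_rows", "payload": {"moves": [[-1, 0, 0.12, 0, 0], [-1, 0, 0.24, 0, 0], [-1, 0, 0.36, 0, 0], [-1, 0, 0.48, 0, 0], [-1, 0, 0.6, 0, 0]]}}

```text
time: 6.15
tcp_pos: [0.5246, -0.0601, 0.0683]
orientation: [-3.14, -0.0, -0.018]
contact_force: [0.3, -1.1, 1.1]
width: -0.003
grasp_force: 0.6
```

{"api": "send_rows", "payload": {"moves": [[-1, 0, 0.12, 0, 0], [-1, 0, 0.24, 0, 0], [-1, 0, 0.36, 0, 0], [-1, 0, 0.45, 0, 0], [-1, 0, 0.45, 0, 0]]}}

```text
time: 6.65
tcp_pos: [0.5232, -0.1068, 0.0682]
orientation: [3.141, 0.0, -0.021]
contact_force: [0.5, 0.1, 0.5]
width: 0.002
grasp_force: 0.0
```

{"api": "send_rows", "payload": {"moves": [[-1, 0, 0, -0.3, 0], [-1, 0, 0, -0.65, 0], [-1, 0, 0, -0.9, 0], [-1, 0, 0, -0.9, 0]]}}

```text
time: 7.05
tcp_pos: [0.5259, -0.1044, 0.1618]
orientation: [3.141, -0.008, -0.017]
contact_force: [0.6, 0.4, 0.3]
width: 0.005
grasp_force: 0.0
```

{"api": "send_rows", "payload": {"moves": [[-0.62, 0.1, -0.3, 0, 0], [-0.62, 0.2, -0.65, 0, 0], [-0.62, 0.3, -1, 0, 0], [-0.62, 0.3, -1, 0, 0]]}}

```text
time: 7.45
tcp_pos: [0.5561, 0.0031, 0.1573]
orientation: [-3.136, 0.0, -0.007]
contact_force: [-0.3, -0.2, 0.3]
width: 0.19
grasp_force: 0.0
```

{"api": "send_rows", "payload": {"moves": [[-0.62, 0.1, -0.3, 0, 0], [-0.62, 0.2, -0.65, 0, 0], [-0.62, 0.33, -1, 0, 0], [-0.62, 0.33, -1, 0, 0], [-0.62, 0.33, -1, 0, 0]]}}

```text
time: 7.95
tcp_pos: [0.5894, 0.0948, 0.1572]
orientation: [3.141, 0.002, -0.016]
contact_force: [-0.1, -0.6, -0.1]
width: 0.192
grasp_force: 0.0
```

{"api": "send_rows", "payload": {"moves": [[-0.62, 0, -0.18, 0.2, 0], [-0.62, 0, -0.18, 0.45, 0], [-0.62, 0, -0.18, 0.7, 0], [-0.62, 0, -0.18, 0.7, 0], [-0.62, 0, -0.18, 0.7, 0]]}}

```text
time: 8.45
tcp_pos: [0.5903, 0.11, 0.0882]
orientation: [3.14, 0.001, -0.021]
contact_force: [-0.0, 0.0, 0.6]
width: 0.19
grasp_force: 0.0
```

```bash
python3 - <<'E'
from h import *
s=arm.read_state();print(s["time"],s["tcp_pos"],s["contact_force"],s["width"])
for c,(a,b,e,f) in {"top":(190,310,280,420),"scene":(150,310,220,440)}.items():
  I,D=arm.snapshot(c)
  for l in("cap_1","plunger_face"):
    for r in arm.masks_of(c,l)[:3]:
      X=cloud(c,r["mask"],D);print(c,l,r["p"],r["point"],np.median(X,0),np.percentile(X,[2,98],axis=0).round(3).tolist())
  cv2.imwrite(f"pics/{c}2.png",cv2.resize(I[a:b,e:f],None,fx=3.5,fy=3.5))
E
```

```text
8.45 [0.59026783 0.11000682 0.08824204] [-0.04400841  0.0282339   0.63136947] 0.19033787718898437
scene cap_1 0.83 [340.7, 229.8] [0.52565701 0.05464543 0.03369906] [[0.503, 0.03, 0.032], [0.549, 0.076, 0.036]]
scene cap_1 0.72 [323.3, 259.7] [0.52396221 0.12138079 0.02150165] [[0.504, 0.095, 0.014], [0.549, 0.141, 0.024]]
scene cap_1 0.53 [332.4, 246.3] [0.52533551 0.073969   0.01725759] [[0.515, 0.069, 0.012], [0.542, 0.087, 0.029]]
scene plunger_face 0.83 [374.7, 214.3] [ 0.5234969  -0.05197935  0.03476367] [[0.508, -0.062, 0.021], [0.547, -0.009, 0.06]]
```

View pics/scene2.png

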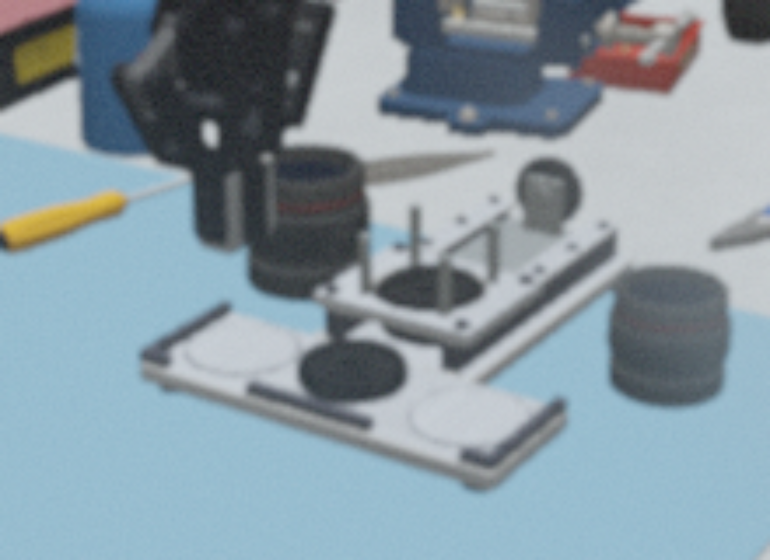

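Scene view: one cap is on the deck at crop (352,370), the button is back out at (548,190), the magazine has dropped and both barrels are standing. I'll lower behind the cap.

{"api": "send_rows", "payload": {"moves": [[-0.62, -0.03, -0.06, 0.15, 0], [-0.62, -0.03, -0.06, 0.3, 0], [-0.62, -0.03, -0.06, 0.4, 0], [-0.62, -0.03, -0.06, 0.44, 0], [-0.62, -0.03, -0.06, 0.44, 0]]}}

```text
time: 9.25
tcp_pos: [0.5873, 0.1174, 0.0435]
orientation: [3.141, 0.001, -0.019]
contact_force: [-0.2, 0.4, -1.0]
width: 0.187
grasp_force: 0.0
```

{"api": "send_rows", "payload": {"moves": [[-0.62, -0.1, 0, 0, 0], [-0.62, -0.18, 0, 0, 0], [-0.62, -0.26, 0, 0, 0], [-0.62, -0.33, 0, 0, 0], [-0.62, -0.4, 0, 0, 0]]}}

```text
time: 9.75
tcp_pos: [0.5472, 0.1187, 0.0447]
orientation: [-3.141, -0.001, -0.018]
contact_force: [0.1, 0.0, 0.0]
width: 0.19
grasp_force: 0.1
```

{"api": "send_rows", "payload": {"moves": [[-0.62, -0.08, 0, 0, 0], [-0.62, -0.16, 0, 0, 0], [-0.62, -0.24, 0, 0, 0], [-0.62, -0.32, 0, 0, 0], [-0.62, -0.38, 0, 0, 0]]}}

```text
time: 10.25
tcp_pos: [0.5088, 0.1194, 0.0443]
orientation: [3.142, 0.0, -0.018]
contact_force: [0.4, 0.1, 0.9]
width: 0.189
grasp_force: 0.1
```

{"api": "send_rows", "payload": {"moves": [[-0.62, -0.02, 0, 0, 0], [-0.62, -0.04, 0, 0, 0], [-0.62, -0.06, 0, 0, 0], [-0.62, -0.06, 0, 0, 0]]}}

```text
time: 10.65
tcp_pos: [0.5036, 0.1195, 0.0443]
orientation: [-3.142, 0.0, -0.019]
contact_force: [-0.4, 0.2, 0.2]
width: 0.193
grasp_force: 0.0
```

```bash
python3 - <<'E'
from h import *
I,D=arm.snapshot("scene")
for r in arm.masks_of("scene","cap_1")[:3]:
  X=cloud("scene",r["mask"],D);print(r["p"],r["point"],np.median(X,0),np.percentile(X,[2,98],axis=0).round(3).tolist())
cv2.imwrite("pics/s3.png",cv2.resize(I[180:310,240:440],None,fx=3.5,fy=3.5))
E
```

```text
0.95 [354.5, 273.0] [0.4671631  0.124839   0.02143842] [[0.446, 0.098, 0.013], [0.492, 0.144, 0.024]]
```

View pics/s3.png

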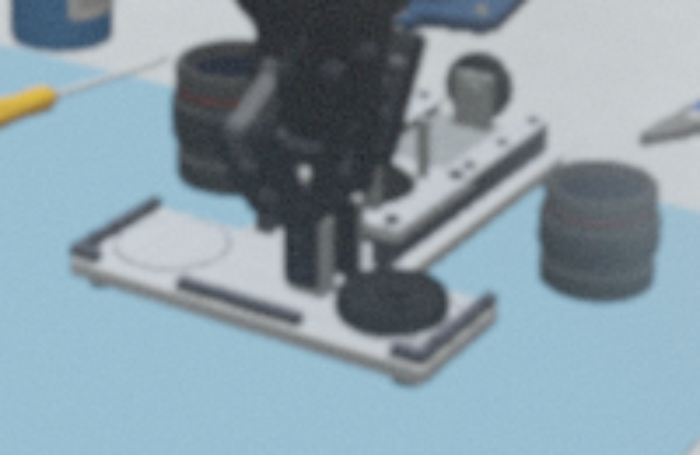

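The cap at crop (392,300) is in the near bay, a few mm short of the stop. I'll creep on until contact.

{"api": "send_rows", "payload": {"moves": [[-0.62, -0.01, 0, 0, 0], [-0.62, -0.02, 0, 0, 0], [-0.62, -0.03, 0, 0, 0], [-0.62, -0.03, 0, 0, 0]]}}

```text
time: 11.15
tcp_pos: [0.5005, 0.1195, 0.0443]
orientation: [3.142, 0.0, -0.018]
contact_force: [0.0, -0.0, -0.7]
width: 0.193
grasp_force: 0.0
```

{"api": "send_rows", "payload": {"moves": [[-0.62, -0.01, 0, 0, 0], [-0.62, -0.02, 0, 0, 0], [-0.62, -0.02, 0, 0, 0]]}}

```text
time: 11.45
tcp_pos: [0.4988, 0.1196, 0.0444]
orientation: [-3.141, -0.0, -0.019]
contact_force: [0.4, -0.0, 0.6]
width: 0.191
grasp_force: 0.1
```

{"api": "send_rows", "payload": {"moves": [[-0.62, -0.01, 0, 0, 0], [-0.62, -0.02, 0, 0, 0], [-0.62, -0.02, 0, 0, 0]]}}

```text
time: 11.75
tcp_pos: [0.4982, 0.1197, 0.0448]
orientation: [-3.141, -0.003, -0.019]
contact_force: [3.0, -0.6, -0.3]
width: 0.188
grasp_force: 1.4
```

{"api": "send_rows", "payload": {"moves": [[-0.62, -0.01, 0, 0, 0], [-0.62, -0.015, 0, 0, 0], [-0.62, -0.015, 0, 0, 0]]}}

```text
time: 12.05
tcp_pos: [0.4979, 0.1198, 0.045]
orientation: [-3.141, -0.006, -0.019]
contact_force: [6.2, 1.0, 0.7]
width: 0.193
grasp_force: 2.5
```

The cap is against the stop: force rose with no travel. I'll back off and lift.

{"api": "send_rows", "payload": {"moves": [[-0.62, 0.03, 0, 0, 0], [-0.62, 0.1, 0, 0, 0], [-0.62, 0.2, 0, 0, 0], [-0.62, 0.25, 0, 0, 0], [-0.62, 0.25, 0, 0, 0]]}}

```text
time: 12.55
tcp_pos: [0.5207, 0.119, 0.0441]
orientation: [3.142, 0.0, -0.019]
contact_force: [-0.9, -0.9, -0.4]
width: 0.188
grasp_force: 0.0
```

{"api": "send_rows", "payload": {"moves": [[-0.62, 0, 0, -0.2, 0], [-0.62, 0, 0, -0.6, 0], [-0.62, 0, 0, -1, 0], [-0.62, 0, 0, -1, 0], [-0.62, 0, 0, -1, 0]]}}

```text
time: 13.05
tcp_pos: [0.5199, 0.1192, 0.145]
orientation: [-3.141, -0.001, -0.018]
contact_force: [-0.4, -1.3, 0.3]
width: 0.187
grasp_force: 0.0
```

```bash
python3 - <<'E'
from h import *
s=arm.read_state();print(s["time"],s["tcp_pos"],s["contact_force"])
I,D=arm.snapshot("scene")
for l in("cap_1","barrel_small","barrel_large","plunger_face"):
 for r in arm.masks_of("scene",l)[:3]:
  X=cloud("scene",r["mask"],D);print(l,r["p"],r["point"],np.median(X,0),np.percentile(X,[2,98],axis=0).round(3).tolist())
cv2.imwrite("pics/s4.png",cv2.resize(I[180:310,240:440],None,fx=3.5,fy=3.5))
E
```

```text
13.05 [0.51991541 0.11919944 0.14495703] [-0.40791516 -1.27912634  0.29518501]
cap_1 0.93 [355.9, 268.7] [0.4633559  0.12552494 0.02162941] [[0.442, 0.099, 0.015], [0.487, 0.145, 0.024]]
cap_1 0.54 [341.8, 230.1] [0.52607441 0.05573458 0.03371796] [[0.503, 0.033, 0.032], [0.547, 0.075, 0.036]]
barrel_small 0.71 [412.9, 245.0] [0.4146835 0.0387155 0.032405 ] [[0.395, 0.0, 0.001], [0.442, 0.048, 0.047]]
barrel_large 0.77 [304.8, 211.6] [0.61310909 0.0334116  0.04033227] [[0.591, -0.009, 0.002], [0.648, 0.043, 0.061]]
plunger_face 0.6 [373.1, 214.8] [ 0.52321596 -0.05154397  0.03160707] [[0.507, -0.061, 0.021], [0.546, -0.008, 0.059]]
```

View pics/s4.png

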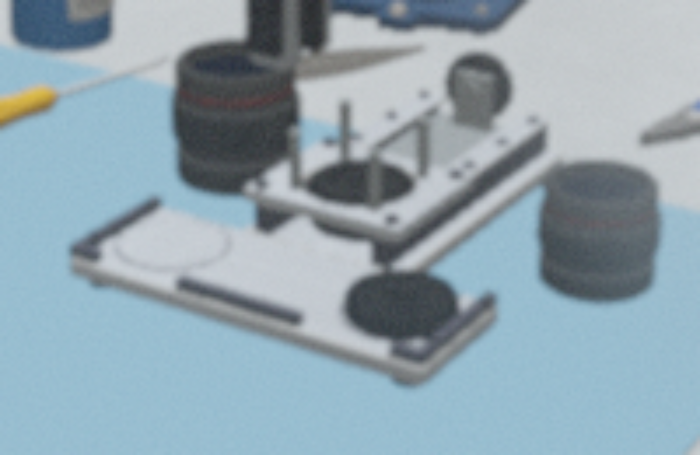

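```bash
python3 - <<'E'
from h import *
I,D=arm.snapshot("top")
for r in arm.masks_of("top","cap_1")[:3]:
  X=cloud("top",r["mask"],D);print(r["p"],r["point"],r["mask"].sum(),np.median(X,0),np.percentile(X,[2,98],axis=0).round(3).tolist())
cv2.imwrite("pics/t5.png",cv2.resize(I[190:310,280:420],None,fx=5,fy=5))
E
```

```text
(no output)
```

View pics/t5.png

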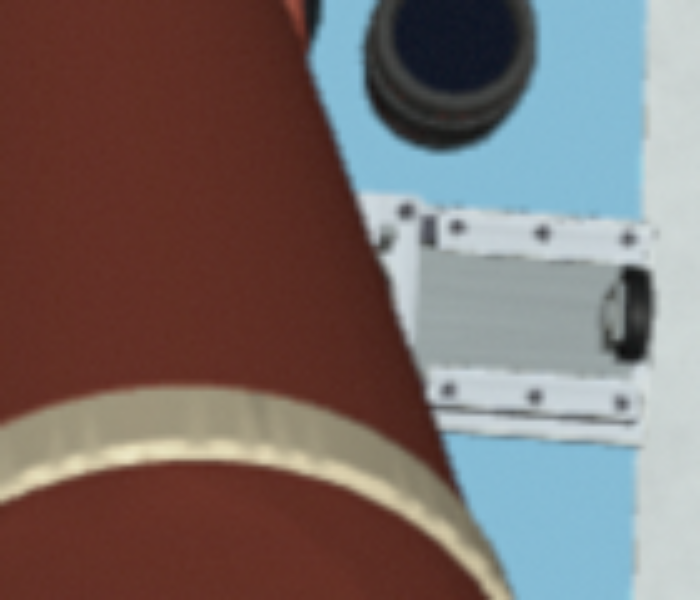

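The arm hides the deck in this view, so I'll move it aside and look once more.

{"api": "send_rows", "payload": {"moves": [[-0.62, 0, 0.3, -0.3, 0], [-0.62, 0, 0.65, -0.6, 0], [-0.62, 0, 1, -0.8, 0], [-0.62, 0, 1, -0.8, 0]]}}

```text
time: 13.8
tcp_pos: [0.5199, 0.0122, 0.227]
orientation: [3.138, -0.006, -0.029]
contact_force: [-0.4, 0.5, -0.1]
width: 0.189
grasp_force: 0.0
```

{"api": "send_rows", "payload": {"moves": [[-0.62, 0, 0.3, 0, 0], [-0.62, 0, 0.65, 0, 0], [-0.62, 0, 1, 0, 0], [-0.62, 0, 1, 0, 0]]}}

```text
time: 14.2
tcp_pos: [0.5155, -0.0871, 0.2237]
orientation: [3.138, 0.001, -0.028]
contact_force: [-0.0, -0.2, 0.0]
width: 0.191
grasp_force: 0.0
```

```bash
python3 - <<'E'
from h import *
I,D=arm.snapshot("top")
for r in arm.masks_of("top","cap_1")[:3]:
  X=cloud("top",r["mask"],D);print(r["p"],r["point"],r["mask"].sum(),np.median(X,0),np.percentile(X,[2,98],axis=0).round(3).tolist())
cv2.imwrite("pics/t6.png",cv2.resize(I[190:310,280:420],None,fx=5,fy=5))
E
```

```text
0.97 [305.1, 281.8] 560 [0.46273869 0.11951934 0.02279637] [[0.441, 0.098, 0.014], [0.484, 0.142, 0.027]]
0.64 [345.6, 249.8] 524 [0.52386647 0.05064069 0.03510067] [[0.503, 0.029, 0.032], [0.546, 0.072, 0.039]]
```

View pics/t6.png

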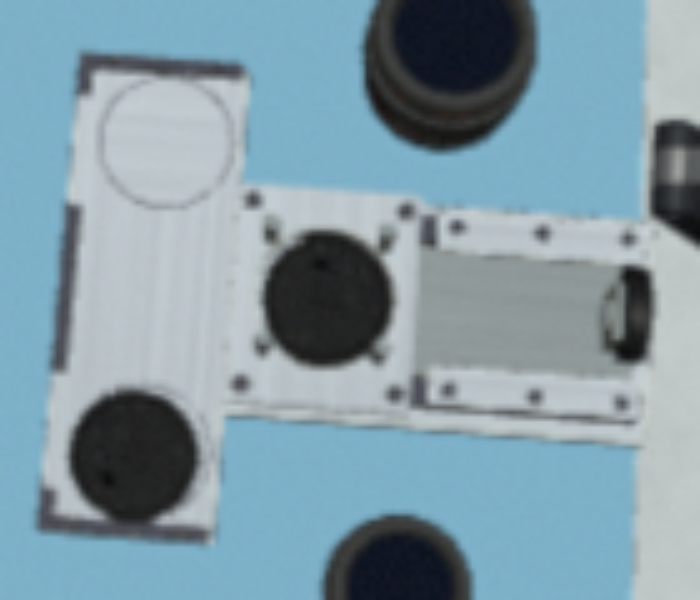

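The cap is at crop (133,455), against the near end stop and inside its bay (about 2 mm off the engraved centre). Everything else is in place, so I'm handing in.

```bash
python3 -c "from cell import arm;print(arm.close_job())"
```

```text
the job is handed in; nothing more can be done
None
```

The job is handed in (no verdict was returned): the button was pushed fully in once and sprang back, a single cap came out, and it now lies against the near bay's end stop on the small barrel's side, about 2 mm off the engraved outline, with the other caps and both barrels where they belong.

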